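# Fit the guide roller, flip the kickstand and hold the frame upright

### The job

Fit the orange guide roller into the blue frame: push its axle down between the fork arms, past the sprung brass jaws, until it sits at the bottom of the slots with the jaws shut above it. Then flip the kickstand at the side of the frame down past its over-centre point until it snaps fully down. Last, take the frame by its black side handle, bring it from its rest to upright and finish while still holding it there by the handle, since it tips back if let go; leave the tools on the bench where they lie.

Things in the scene. Friction and masses are not known exactly. Their poses are not given: they have to be found in the camera images.
- stand: fixed grey base plate, 150 x 150 x 10 mm, carrying the blue frame. Origin on the bench under the hub (tilting) axis, which runs along the stand's y, 30 mm above the bench. The plate reaches 85 mm to -x, 65 mm to +x; the frame's rest, 80 mm tall, stands 30 to 60 mm to +x. Stand's x points to the back, y left to the kickstand's side, z up
- frame (a joint): tilt of the frame about the hub, rad: 0 upright, positive leaning back (stand's +x); range -0.28 to 0.28, starts leaning on its rest at 0.28. About 1.2 kg; its weight and a light hub spring tip it back onto the rest whenever it is let go (some 1 to 4 N at the handle). With the kickstand down its foot meets the base plate at about -0.05, so it goes no farther forward
- fork_seat (a point): on the frame, 155 mm from the hub axis: where the middle of the seated roller's axis lies. Axes are the frame's (z along the post, y along the hub and the seated axle). Fork arms 8 mm thick, inner faces 38 mm to either side along y, have slots 14 mm wide, flared and open at the top, vertical while the frame leans on its rest; arm tops 36 mm above the seat, cross bar 40 mm below
- jaw_left (a joint): sprung brass jaw across the slot of the left (+y) fork arm, hinged at the slot's back wall 17 mm above the seat, rad: 0 shut (it bars the slot, tip 11 mm above the seat), 0.95 folded down out of the way. Pushed open by the axle from above, springs shut by itself over the seated axle. Both jaws together take under 10 N
- jaw_right (a joint): the same jaw on the right (-y) fork arm
- roller_center (a point): centre of the loose roller: orange sleeve 26 mm across, 60 mm long, on a steel axle 12 mm across, 116 mm long; its y axis is the roller's axis (either way round). 0.1 to 0.2 kg. It lies level in the cradle, axis 50 mm above the bench
- cradle: fixed grey cradle, base 60 x 120 x 8 mm, origin under its centre, y along the roller it carries. Two posts 47 mm either side along y (10 mm thick, 30 mm wide, tops 56 mm above the bench) carry the axle ends; the sleeve is free between them. A tall white machine stands on the bench behind and left of it, between it and where the arm starts: swing past it close to the robot
- kickstand (a joint): kickstand angle, rad: 0 swung up (the leg points to the stand's +y side and 35 degrees above level), 2.27 fully down against its stop (the leg points down, 5 degrees past straight down). A spring pushes it back up below about 1.1 and snaps it down by itself beyond about 1.3; pressing the leg down at leg_pad takes about 1 to 3 N
- leg_pad (a point): middle of the steel kickstand leg, 62 mm from its hinge; the leg is a flat bar 16 mm wide (along the frame's x), 8 mm thick, with a ball foot 81 mm from the hinge. The hinge axis runs along the frame's x, and lies 45 mm to -x, 40 mm to +y of and 70 mm above the hub axis, in the frame's axes
- handle_center (a point): centre of the grip of the frame's black rubber side handle: a level round bar 14 mm in diameter along the frame's y axis, free for 40 mm either side of this point, with a 20 mm ball at the outer (-y) end. In the frame's axes it lies 8 mm to +x, 105 mm to -y of and 125 mm above the hub axis
- caliper: digital caliper lying on the bench, 71 x 225 x 16 mm; leave alone
- test_block_square: square steel test block on the bench, 60 x 60 x 12 mm; leave alone

How it is judged (in metres and radians):
On the way, in this order (a step that is already met when the one before it is completed fails the run):
1. the roller sits in the fork with both jaws shut above it (z of roller_center in the frame of fork_seat between -0.007 and 0.007 m and x of roller_center in the frame of fork_seat between -0.008 and 0.008 m and value of joint each of jaw_left, jaw_right below 0.3 rad), for 0.2 s.
2. the kickstand is fully down (value of joint kickstand above 2.1 rad), for 0.2 s.
3. the frame is upright (value of joint frame between -0.09 and 0.09 rad), for 0.2 s.
At the end, for the whole second after the job is handed in: Frame upright within 0.09 rad, held by the gripper at its side handle (over 1 N, grasp point within 55 mm of the handle centre); kickstand above 2.1 rad; roller within 8 mm of the seat (18 mm along its axis) with both jaws shut (below 0.3 rad) (all of step 1 and all of step 3 and contact force between the fingers and stand above 1 N and distance between the grasp point and handle_center below 0.055 m and value of joint kickstand above 2.1 rad and y of roller_center in the frame of fork_seat between -0.018 and 0.018 m); the arm keeps its last pose, push and grip.
It fails at once if a tool lying on the bench was shoved more than 30 mm (distance of any of caliper, test_block_square from where it was at the start of the episode above 0.03 m).
It also fails if it takes over 61 s, if anything falls off the work surface, if the arm or the gripper's body presses on something with over 40 N, if the wrist force passes 120 N, or if a joint passes its speed limit or range.

### The arm

A 7-joint arm with a two-finger parallel gripper is mounted at the origin on a cart in front of the work surface, level with it; the furniture and walls round the work are solid. World frame = base frame: x ahead of the robot, y to its left, z up, the work surface at z = 0. Lengths are in mm, angles in rad, forces in N, time in s.
With the tool pointing down it reaches from about 350 to 900 mm from the base axis. Payload 19.9 kg.
Tool frame: the origin (TCP) lies midway between the tips of the shut fingers; the grasp point (between the pads) lies robot.hold_point_z behind it (robot.hold_point_z is the distance from the TCP to the grasp point, in mm); y points along the fingers, z is the direction in which the jaws open and shut, and the axes are right-handed (so a half turn about y gives the same grasp; the last joint's range is limited). The gripper opens to 85 mm and grips with 20 to 120 N. Pads are 22 mm wide; open, the fingers measure 114 mm over their backs; the gripper's body (76 mm by 85 mm) begins 54 mm behind the grasp point. The pads swing forward as they close: fully open they stand 13 mm farther back than shut.
Start: joints at [-1.23, 0.417, -0.01, 1.614, 0.005, 1.111, -0.053], TCP at [232.858, 579.982, 231.26] pointing down, gripper open.
Joint ranges: [-2.81, 2.81], [-0.39, 2.02], [-1.27, 1.25], [0.06, 2.57], [-1.19, 4.33], [0.19, 2], [-2.82, 2.82]. Speed limits (rad/s): [1.89, 1.89, 2.39, 2.39, 3.01, 3.01, 3.01].

### API

Orientations are given as a rotation vector (axis times angle).
In Python, from plant import robot gives the robot as it stands. Calls block until the motion is done:
- robot.movep(position, orientation): joint-space move of the TCP to a pose.
- robot.move_linear(position, feed=150, orientation=None): straight line of the TCP; orientation=None keeps the orientation; feed is the mean speed in mm/s.
- robot.goto_joints(angles): joint-space move.
- robot.move_gripper(opening): finger opening in mm; the grip force is fixed at half the most; returns when the fingers have stopped.
- robot.dwell(seconds).
- robot.solve_ik(position, orientation): joint angles nearest the present ones, or None.
- robot.grab_frame(name): name is "scene" or "top"; returns the picture (400x640x3 uint8, red, green, blue); there is no depth.
- robot.get_calibration(name): a dict with "fov_y" (degrees; the focal length in pixels is half the picture's height over the tangent of half this angle, whatever the lens; pixels are square), "cx", "cy" (the principal point, pixels), "pose" (4x4, takes a point from camera to world coordinates). Camera axes: x right, y down, z forward; pixel columns grow to the right and rows downward; lengths in mm; the calibration is good to about 2 mm. A picture is of the moment at which its call begins. get_calibration takes no time and is no camera call.
A pose or a line that the arm cannot do raises robot.PlanningError and nothing moves.
- robot.hand_in(): hands the job in, once; it reports no verdict.
Trained networks look in the newest picture that a camera, given by its name, has taken for a name from the list of things; names that differ only in an ending like _2 or _b are one class to them, and where a whole thing is asked for, a point or a joint stands for the part that bears it (a point fixed in the world has none). Each returns a list of dicts, best first, with "score" (0 to 1); they miss things now and then, are a little off and sometimes report something else, mostly with a low value. They report only what shows in the picture. A call takes as long as a camera call.
- robot.look_for(camera, label): "centre" ([column, row] in pixels, amid what is visible of it).
Readings, each from a call of its own:
- robot.get_t(): time.
- robot.get_joint_positions(): joint angles.
- robot.get_qvel(): joint speeds.
- robot.get_tau(): joint torques, N m.
- robot.get_position(): TCP position.
- robot.get_ee_rot(): TCP orientation.
- robot.get_force(): force on the tool from outside, world axes, zero at the start.
- robot.get_wrist_torque(): the same for the moment, N m.
- robot.get_opening(): finger opening in mm.
Only numpy, scipy, OpenCV 4.12 (cv2) and the standard library are available. Lean on these libraries where they do the work, as an engineer would, in place of code of your own. Each camera call takes 0.05 s, during which the arm holds its last target.

## Working session

There is one attempt and no reset: what is moved stays moved. The work goes in short steps, each a Python script; the robot and the scene stay as the last script left them, time stands still between calls to the robot, and variables do not carry over. Pictures are saved under pics/ and viewed, and the job is handed in when it is done.

```bash
ls; mkdir -p pics; python3 - <<'E'
from plant import robot
import cv2,numpy as np
np.set_printoptions(precision=4,suppress=True)
for n in ("scene","top"):
    im=robot.grab_frame(n); cv2.imwrite(f"pics/{n}0.png",im[:,:,::-1])
    c=robot.get_calibration(n); print(n,c)
    for l in ["stand","frame","fork_seat","jaw_left","jaw_right","roller_center","cradle","kickstand","leg_pad","handle_center","caliper","test_block_square"]:
        print(l,[(np.round(d["centre"],1),round(d["score"],2)) for d in robot.look_for(n,l)][:3])
print(robot.get_t(),robot.hold_point_z,robot.get_ee_rot(),robot.get_opening(),robot.get_position())
E
```

```text
pics
scene {'fov_y': 43.97705981278546, 'cx': 321.9114718927593, 'cy': 197.58384193121844, 'pose': array([[   0.7235,   -0.4948,    0.4814, -107.8583],
       [  -0.6903,   -0.5081,    0.5151, -922.6462],
       [  -0.0103,   -0.705 ,   -0.7092, 1011.5313],
       [   0.    ,    0.    ,    0.    ,    1.    ]])}
stand [(array([345.6, 225.7]), 0.64)]
frame [(array([352.4, 199.8]), 0.93)]
fork_seat [(array([349.1, 198.1]), 0.64), (array([322.9, 185.5]), 0.28)]
jaw_left [(array([250.8, 175.5]), 0.26)]
jaw_right []
roller_center [(array([250.6, 177.6]), 0.5)]
cradle [(array([250.6, 191.2]), 0.69)]
kickstand [(array([324.8, 187.4]), 0.77)]
leg_pad [(array([323.4, 187.7]), 0.64)]
handle_center [(array([349.2, 199.3]), 0.66)]
caliper [(array([363.4, 315.8]), 0.81)]
test_block_square [(array([406.2, 280.1]), 0.68)]
top {'fov_y': 48.77340170373257, 'cx': 324.8401193352801, 'cy': 199.2390095310938, 'pose': array([[   0.0004,   -0.9978,    0.0661,  422.5309],
       [  -1.    ,   -0.0003,    0.001 , -330.7489],
       [  -0.0009,   -0.0661,   -0.9978, 1331.3324],
       [   0.    ,    0.    ,    0.    ,    1.    ]])}
stand []
frame [(array([325.4, 184.2]), 0.64), (array([397.2, 194.6]), 0.16)]
fork_seat [(array([326. , 183.3]), 0.88)]
jaw_left []
jaw_right []
roller_center [(array([219.5, 218.7]), 0.71), (array([298.3, 195.6]), 0.5)]
cradle [(array([226.5, 217.9]), 0.67), (array([324.3, 184.3]), 0.32)]
kickstand [(array([297.1, 197.5]), 0.58)]
leg_pad [(array([304.7, 192.9]), 0.44)]
handle_center [(array([325.8, 189. ]), 0.9)]
caliper [(array([398.3, 243.9]), 0.88)]
test_block_square [(array([393.3, 196.7]), 0.65)]
1.3 18.700000000000003 [-1.55    0.2995 -0.2996] 85.41375569070944 [232.8832 579.9996 231.2842]
```

```bash
python3 - <<'E'
import cv2
for n,(x0,y0,x1,y1) in {"scene":(190,120,450,345),"top":(170,130,430,280)}.items():
    im=cv2.imread(f"pics/{n}0.png")[y0:y1,x0:x1]
    cv2.imwrite(f"pics/{n}0c.png",cv2.resize(im,None,fx=3 if n=="top" else 2.6,fy=3 if n=="top" else 2.6,interpolation=cv2.INTER_CUBIC))
E
```

```text
(no output)
```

View pics/scene0.png

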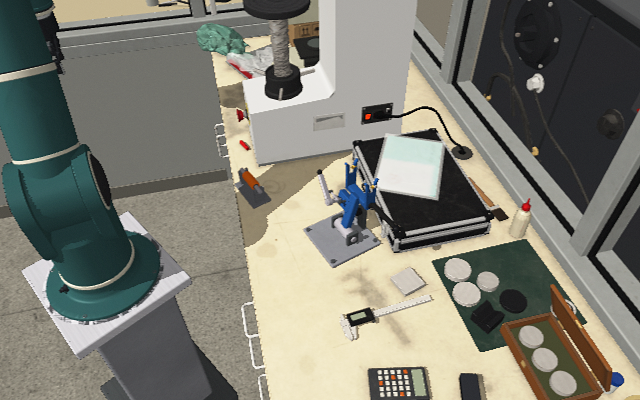

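View pics/top0.png

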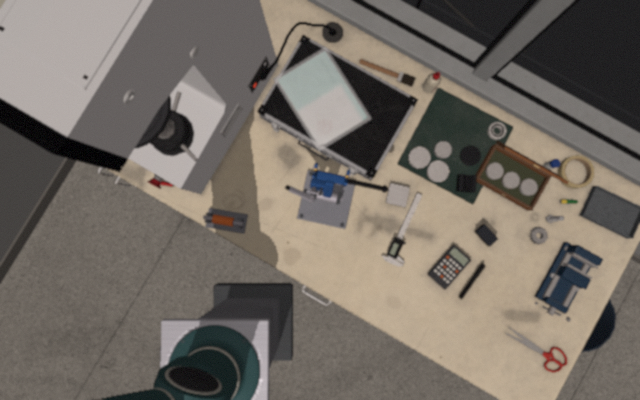

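```bash
sleep 1
```

```text
(no output)
```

View pics/scene0c.png

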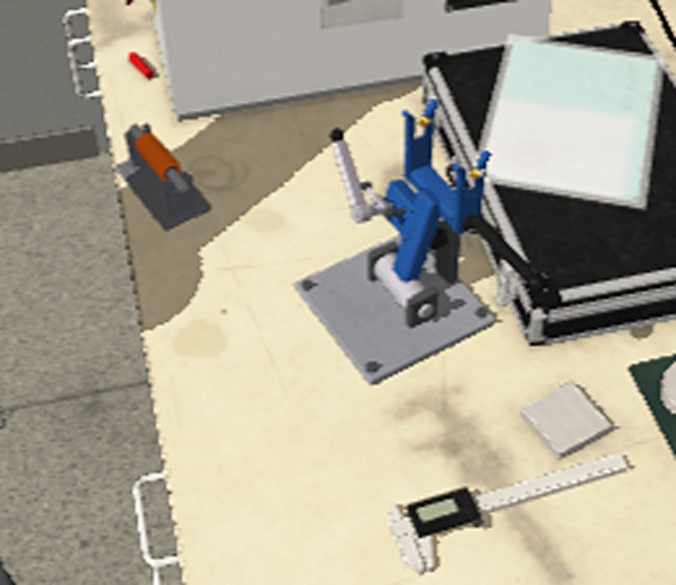

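View pics/top0c.png

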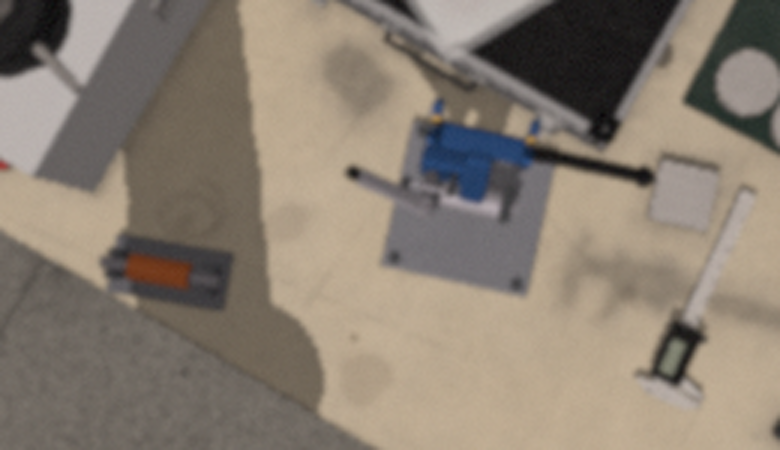

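```bash
cat > h.py <<'E'
from plant import robot
import numpy as np, cv2
from scipy.spatial.transform import Rotation as R
np.set_printoptions(precision=3,suppress=True)
CAL={n:robot.get_calibration(n) for n in("scene","top")}
def proj(n,P):
    c=CAL[n];T=np.linalg.inv(c["pose"]);P=np.atleast_2d(P)@T[:3,:3].T+T[:3,3]
    f=200/np.tan(np.radians(c["fov_y"]/2))
    return np.c_[c["cx"]+f*P[:,0]/P[:,2],c["cy"]+f*P[:,1]/P[:,2]]
def grab(n,k=6):
    return np.mean([robot.grab_frame(n).astype(float) for _ in range(k)],0).astype(np.uint8)[:,:,::-1].copy()
def crop(n,im,box,s,name,lines=()):
    x0,y0,x1,y1=box
    o=cv2.resize(im[y0:y1,x0:x1],None,fx=s,fy=s,interpolation=cv2.INTER_CUBIC)
    for g in range(x0,x1,10): cv2.putText(o,str(g),(int((g-x0+.5)*s),8),0,.3,(0,0,255));cv2.line(o,(int((g-x0+.5)*s),9),(int((g-x0+.5)*s),14),(0,0,255))
    for g in range(y0,y1,10): cv2.putText(o,str(g),(0,int((g-y0+.5)*s)+3),0,.3,(0,0,255));cv2.line(o,(20,int((g-y0+.5)*s)),(25,int((g-y0+.5)*s)),(0,0,255))
    for a,b,c in lines:
        pa,pb=proj(n,[a,b]);q=lambda p:tuple(int(v) for v in np.round(((p-[x0,y0])+.5)*s))
        cv2.line(o,q(pa),q(pb),c,1)
    cv2.imwrite(name,o)
E
python3 - <<'E'
from h import *
S=grab("scene",4);T=grab("top",4)
cv2.imwrite("pics/S.png",S);cv2.imwrite("pics/T.png",T)
crop("scene",S,(300,140,400,270),6-1.5,"pics/s1.png")
crop("scene",S,(230,160,275,215),10,"pics/s2.png")
crop("top",T,(280,160,400,235),6.5,"pics/t1.png")
crop("top",T,(195,200,255,240),10,"pics/t2.png")
E
```

```text
(no output)
```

View pics/s1.png

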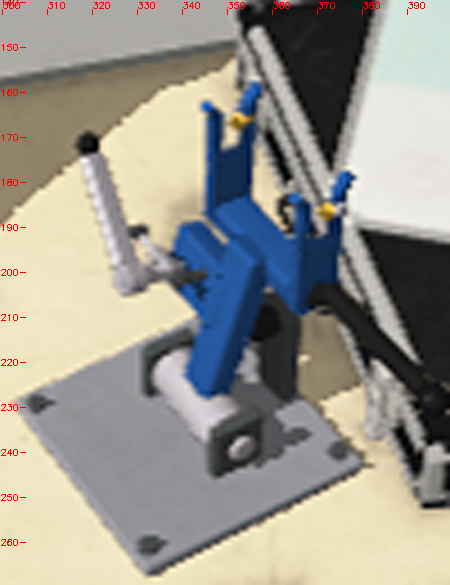

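View pics/t1.png

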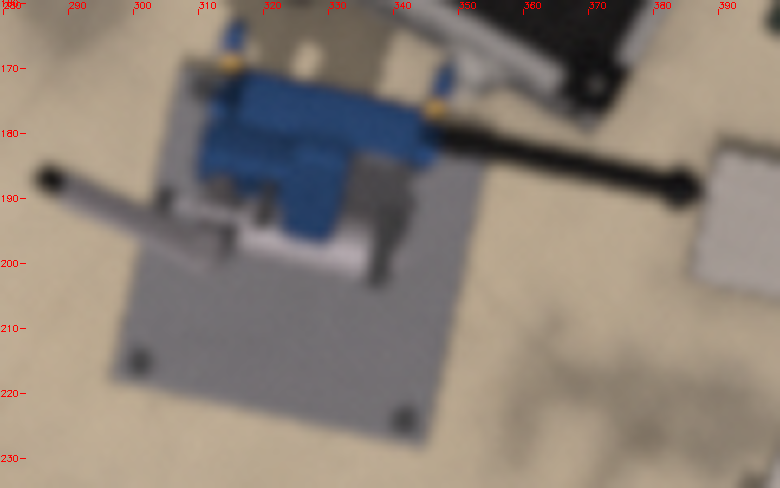

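View pics/s2.png

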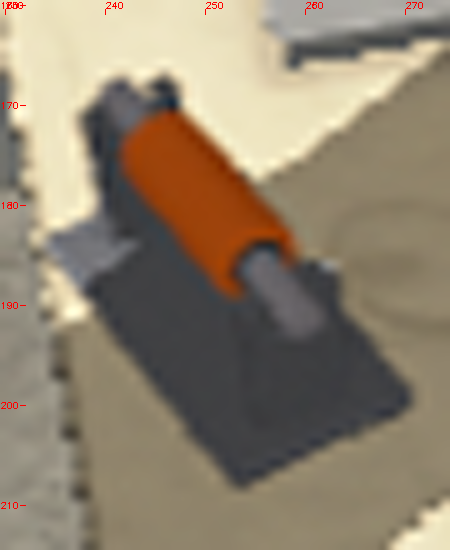

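View pics/t2.png

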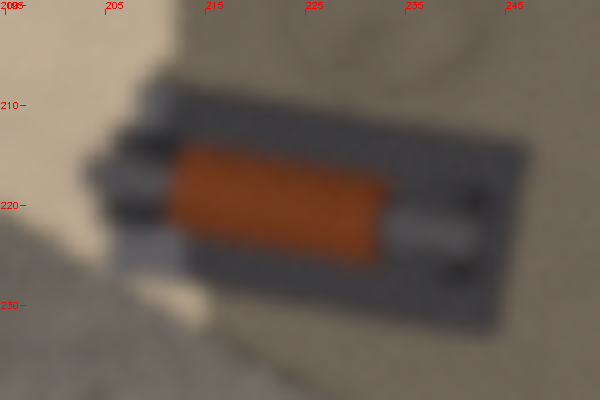

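```bash
cat > model.py <<'E'
from h import *
from scipy.optimize import least_squares
def Rz(a): return R.from_rotvec([0,0,a]).as_matrix()
def Ry(a): return R.from_rotvec([0,a,0]).as_matrix()
def st(p,P): # stand->world
    return np.atleast_2d(P)@Rz(p[2]).T+[p[0],p[1],0]
def fr(p,P,t=.28): return st(p,np.atleast_2d(P)@Ry(t).T+[0,0,30])
def kick(a,r=81): # frame coords; angle 0 => 35 deg above +y
    e=np.radians(35)-a
    return np.array([-45,40+r*np.cos(e),70+r*np.sin(e)])
def box(f,x0,x1,y0,y1,z0,z1,c):
    L=[]
    V=lambda i,j,k:f([[(x0,x1)[i],(y0,y1)[j],(z0,z1)[k]]])[0]
    for a in(0,1):
        for b in(0,1):
            L+=[(V(0,a,b),V(1,a,b),c),(V(a,0,b),V(a,1,b),c),(V(a,b,0),V(a,b,1),c)]
    return L
def standlines(p,t=.28,ka=0):
    f=lambda P:fr(p,P,t); s=lambda P:st(p,P)
    L=box(s,-85,65,-75,75,0,10,(0,255,255))+box(s,30,60,-10,10,10,80,(0,255,0))
    # arms
    for y0 in(38,-46): 
        c=np.cos(.28);sn=np.sin(.28)
        for d in(7,-7): # slots vertical at rest: direction in frame = Ry(-.28) z
            dv=np.array([-np.sin(.28),0,np.cos(.28)]);nx=np.array([np.cos(.28),0,np.sin(.28)])
            for yy in (y0,y0+8):
                a=np.array([0,yy,155]);L.append((f(a+nx*d)[0],f(a+nx*d+dv*36)[0],(0,0,255)))
    L.append((f([8,-65,125])[0],f([8,-145,125])[0],(255,0,255)))
    L.append((f([-45,40,70])[0],f(kick(ka))[0],(255,0,255)))
    L.append((f([0,-46,155])[0],f([0,46,155])[0],(255,255,255)))
    return L
E
cat > fit.py <<'E'
from model import *
obs=[("scene",(302.8,227.7),lambda p:st(p,[-85,75,10])),("scene",(333.3,267.3),lambda p:st(p,[-85,-75,0])),("scene",(380.6,241.7),lambda p:st(p,[65,-75,10])),
("top",(308,168.4),lambda p:st(p,[65,75,10])),("top",(296.4,217.7),lambda p:st(p,[-85,75,10])),("top",(344.9,228),lambda p:st(p,[-85,-75,10])),
("scene",(395.5,227.3),lambda p:fr(p,[8,-155,125])),("top",(384.6,188.4),lambda p:fr(p,[8,-155,125])),
("scene",(319.1,171.3),lambda p:fr(p,kick(0))),("top",(286.9,187.2),lambda p:fr(p,kick(0)))]
res=lambda p:np.concatenate([(proj(n,f(p))[0]-o) for n,o,f in obs])
r=least_squares(res,[480,-330,-.2],loss="soft_l1",x_scale=[10,10,.1]);p=r.x;print("stand",p);print(r.fun.reshape(-1,2) if 0 else res(p).reshape(-1,2))
print("seat",fr(p,[0,0,155]),"handle",fr(p,[8,-105,125]))
ro=[("scene",(257.,188.5) if 0 else (259.5,191.7),lambda q:58),("scene",(240.7,169.3),0),("top",(203.5,216.7),0),("top",(242.5,222.5),0)]
def axle(q,s): return np.array([q[0],q[1],q[3]])+s*np.array([-np.sin(q[2]),np.cos(q[2]),0])
ro=[("scene",(259.8,191.2),-58),("scene",(240.7,169.3),58),("top",(203.5,216.7),58),("top",(242.5,222.5),-58),
("top",(222.4,220),0),("scene",(250.4,179.8),0)]
cr=[("scene",(253.8,208.3),(-30,-60,4)),("scene",(270.7,199.3),(30,-60,8)),("top",(247.3,214),(30,-60,8)),("top",(244,232.7),(-30,-60,8))]
res2=lambda q:np.concatenate([(proj(n,axle(q,s))[0]-o) for n,o,s in ro]+[proj(n,st(q[:3],P))[0]-o for n,o,P in cr])
r=least_squares(res2,[420,-60,-.2,50],loss="soft_l1",x_scale=[10,10,.1,10]);q=r.x;print("roller",q);print(res2(q).reshape(-1,2))
np.savez("fit.npz",p=p,q=q)
L=standlines(p)
f=lambda P:st(q[:3],P)
L2=box(f,-30,30,-60,60,0,8,(0,255,255))+box(f,-15,15,42,52,8,56,(0,255,0))+box(f,-15,15,-52,-42,8,56,(0,255,0))+[(axle(q,-58),axle(q,58),(255,0,255))]
S=cv2.imread("pics/S.png");T=cv2.imread("pics/T.png")
crop("scene",S,(300,140,400,270),4.5,"pics/s1o.png",L)
crop("scene",S,(230,160,275,215),10,"pics/s2o.png",L2)
crop("top",T,(280,160,400,235),6.5,"pics/t1o.png",L)
crop("top",T,(195,200,255,240),10,"pics/t2o.png",L2)
E
python3 fit.py
```

```text
stand [ 522.798 -332.901   -0.211]
[[-0.302  0.126]
 [-0.931  1.088]
 [ 0.206 -0.217]
 [-1.812  0.363]
 [-0.879 -0.279]
 [-0.358 -0.027]
 [ 2.403  2.508]
 [ 1.039 -0.521]
 [ 0.059  0.209]
 [-0.514 -0.58 ]]
seat [[ 564.68  -341.886  178.964]] handle [[ 542.066 -444.424  147.921]]
roller [446.852 -33.111  -0.157  52.018]
[[ 0.781  0.44 ]
 [ 0.066 -0.496]
 [-0.666  0.155]
 [-0.234  0.629]
 [ 0.14  -0.009]
 [ 0.035  0.147]
 [-0.487  0.246]
 [ 0.9   -0.509]
 [ 0.065 -0.48 ]
 [-0.005  0.63 ]]
```

View pics/s1o.png

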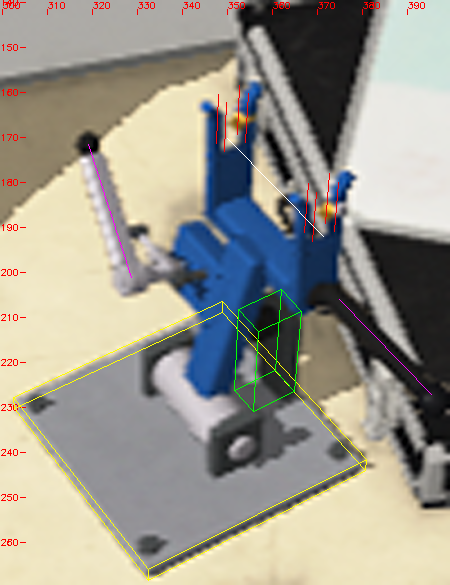

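View pics/t1o.png

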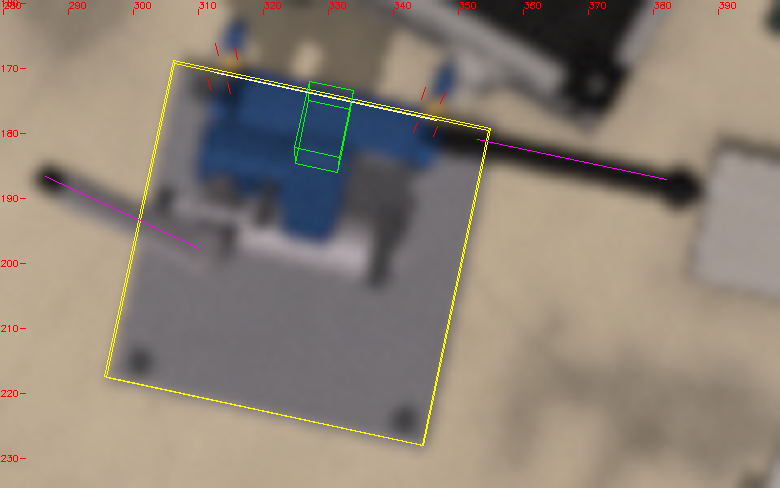

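View pics/s2o.png

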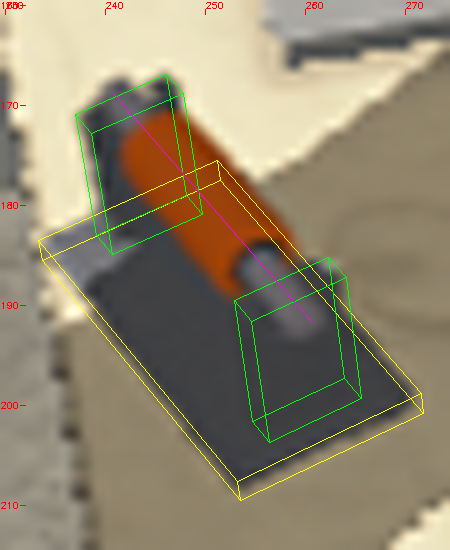

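View pics/t2o.png

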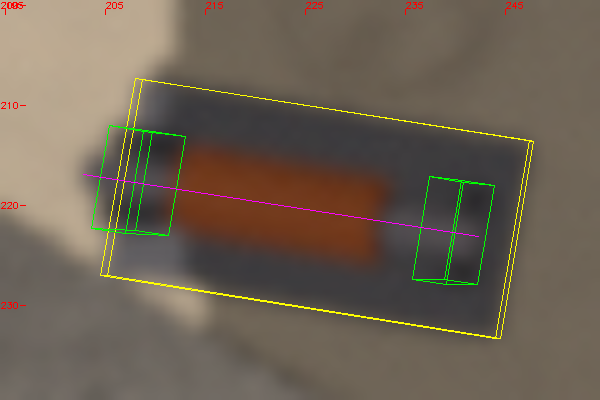

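```bash
cat >> model.py <<'E'
def ray(n,uv,z):
    c=CAL[n];f=200/np.tan(np.radians(c["fov_y"]/2))
    d=c["pose"][:3,:3]@np.array([(uv[0]-c["cx"])/f,(uv[1]-c["cy"])/f,1]);o=c["pose"][:3,3]
    return o+d*(z-o[2])/d[2]
def ori(yaw,tilt_x=0,flip=False,tilt_y=0):
    # tool y = pointing dir (down), z = stand x ; tilt about stand axes
    a=np.array([[0,0,1],[1,0,0],[0,-1,0]],float) # placeholder, replaced below
    y=np.array([0,0,-1.]);z=np.array([1.,0,0])*(-1 if flip else 1);x=np.cross(y,z)
    M=np.c_[x,y,z]
    M=Rz(yaw)@R.from_rotvec([tilt_x,0,0]).as_matrix()@Ry(tilt_y)@M
    return R.from_matrix(M).as_rotvec()
F=np.load("fit.npz") if __import__("os").path.exists("fit.npz") else None
E
python3 - <<'E'
from model import *
print("R0",R.from_rotvec(robot.get_ee_rot()).as_matrix())
print("machine corner",ray("scene",(258,163),0),"left base",ray("scene",(248,128),0), ray("scene",(405,128),0))
print("case corner ground",ray("scene",(397.7,251.5),0),[ (z,ray("scene",(397.7,231.5),z)[:2],ray("top",(371.5,177),z)[:2]) for z in (60,80,100)])
p,q=F["p"],F["q"]
h=fr(p,[8,-105,125])[0];s=fr(p,[0,0,155])[0];l=fr(p,kick(0,62))[0]
print(h,s,l)
for nm,P,yaw in(("roller",np.array([q[0],q[1],q[3]-18.7]),q[2]),("rollerup",np.array([q[0],q[1],200]),q[2]),("seat",s-[0,0,18.7],p[2]),("handle",h-[0,0,18.7],p[2]),("leg",l,p[2])):
    for fl in(0,1):
        for tx in((0,-.35,.35) if nm=="leg" else (0,)):
            print(nm,fl,tx,robot.solve_ik(list(P),list(ori(yaw,tx,fl))))
E
```

```text
R0 [[ 0.928  0.     0.373]
 [-0.373 -0.     0.928]
 [ 0.    -1.    -0.   ]]
machine corner [541.172  59.743  -0.   ] left base [628.352 223.33   -0.   ] [1003.575 -144.48     0.   ]
case corner ground [ 583.527 -467.711    0.   ] [(60, array([ 591.956, -452.923]), array([ 571.312, -464.704])), (80, array([ 577.246, -462.796]), array([ 568.971, -462.597])), (100, array([ 562.537, -472.669]), array([ 566.631, -460.489]))]
[ 542.066 -444.424  147.921] [ 564.68  -341.886  178.964] [ 528.079 -241.181  143.887]
roller 0 0 [-0.439  0.483  0.526  2.194 -0.448  0.568  0.264]
roller 1 0 [ 0.886  0.724 -1.088  2.155  0.91   0.837  2.2  ]
rollerup 0 0 [-0.654  0.163  0.726  2.087 -0.134  0.937 -0.011]
rollerup 1 0 [ 0.96   0.281 -1.08   2.042  0.297  0.985  2.714]
seat 0 0 [-0.075  0.71   0.869  1.604 -0.589  1.109  0.734]
seat 1 0 [-0.177  0.82   1.08   1.607 -0.767  1.193 -2.282]
handle 0 0 [ 0.195  0.759  0.706  1.504 -0.532  1.076  0.81 ]
handle 1 0 [ 0.017  0.934  1.078  1.511 -0.855  1.22  -2.123]
leg 0 0 [-0.355  0.663  1.02   1.83  -0.657  1.032  0.719]
leg 0 -0.35 [-0.47   0.603  0.886  1.874 -0.146  0.825  0.197]
leg 0 0.35 [-0.157  0.765  1.034  1.761 -0.958  1.356  1.01 ]
leg 1 0 [-0.388  0.702  1.082  1.831 -0.712  1.06  -2.378]
leg 1 -0.35 [ 0.98   0.708 -1.086  1.827  1.019  1.279  2.426]
leg 1 0.35 [-0.179  0.795  1.081  1.762 -0.99   1.385 -2.109]
```

```bash
python3 - <<'E'
from model import *
p,q=F["p"],F["q"]
a=np.arctan2(580,233)
R0=R.from_rotvec(robot.get_ee_rot())
for r,z in((420,300),(420,330),(450,330)):
    print(r,robot.solve_ik([r*np.cos(a),r*np.sin(a),z],list(R0.as_rotvec())))
for az in (1.19,.9,.5,.2,-.07):
    o=Rz(az-a)@R0.as_matrix()
    print(az,robot.solve_ik([420*np.cos(az),420*np.sin(az),300],list(R.from_matrix(o).as_rotvec())))
print(R0.as_rotvec(), np.arctan2(.928,.373))
E
```

```text
420 [-1.236 -0.027 -0.025  1.997 -0.001  1.171 -0.072]
420 [-1.237 -0.05  -0.024  1.951 -0.001  1.24  -0.072]
450 [-1.236  0.01  -0.021  1.892  0.     1.239 -0.068]
1.19 [-1.237 -0.027 -0.026  1.997 -0.001  1.171 -0.072]
0.9 [-1.082 -0.031  0.106  2.001  0.004  1.171 -0.077]
0.5 [-0.895 -0.039  0.314  2.007  0.013  1.172 -0.086]
0.2 [-0.782 -0.049  0.496  2.012  0.025  1.173 -0.096]
-0.07 [-0.738 -0.065  0.712  2.017  0.046  1.175 -0.115]
[-1.55  0.3  -0.3 ] 1.1886189523518036
```

```bash
python3 - <<'E'
from model import *
p,q=F["p"],F["q"]
robot.goto_joints([-1.236,-.027,-.025,1.997,-.001,1.171,-.072])
print(robot.get_t())
robot.goto_joints([0.03,-.027,-.025,1.997,-.001,1.171,-.072])
print(robot.get_t(),robot.get_position())
robot.move_gripper(60)
robot.movep([q[0],q[1],130],list(ori(q[2])))
print(robot.get_t(),robot.get_position(),robot.get_joint_positions(),robot.get_force(),robot.get_opening())
S=grab("scene",1);T=grab("top",1)
T0=robot.get_position()
M=R.from_rotvec(robot.get_ee_rot()).as_matrix()
L=[(T0,T0-60*M[:,1],(255,0,255)),(T0-30*M[:,2],T0+30*M[:,2],(0,255,0))]
crop("scene",S,(200,100,300,215),5,"pics/s3.png",L)
crop("top",T,(180,170,260,245),8,"pics/t3.png",L)
E
```

```text
2.5667
4.3917 [419.088 -31.668 300.202]
5.4917 [447.432 -33.127 131.002] [ 0.027  0.243 -0.024  2.129  0.008  0.769 -0.159] [-0.33   0.081  0.601] 60.00764473369114
```

View pics/s3.png

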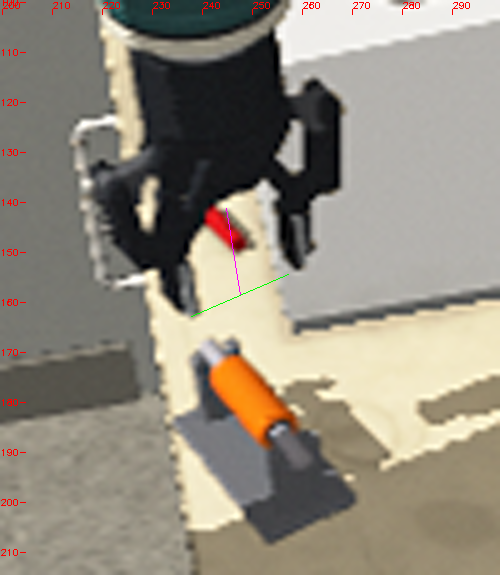

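View pics/t3.png

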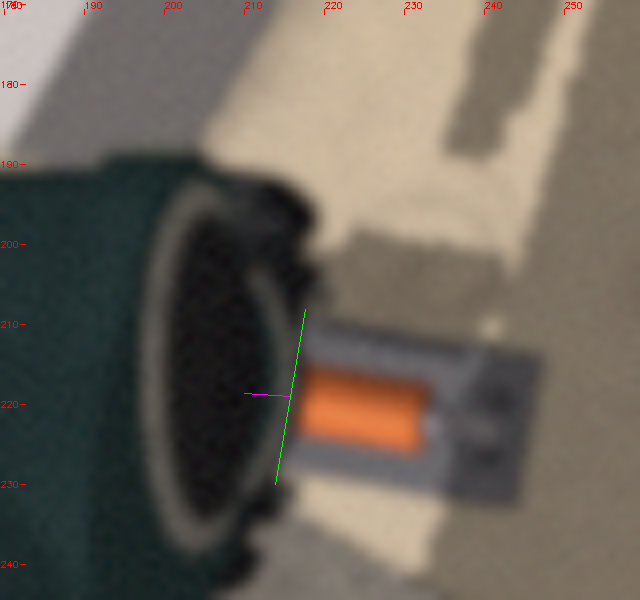

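```bash
python3 - <<'E'
from model import *
p,q=F["p"],F["q"]
robot.move_linear([q[0],q[1],30],feed=120)
print(robot.get_t(),robot.get_position(),robot.get_force(),robot.get_joint_positions())
robot.move_gripper(0)
print(robot.get_t(),robot.get_opening(),robot.get_position(),robot.get_force())
robot.move_linear([q[0],q[1],130],feed=150)
robot.move_linear([q[0],q[1],215],feed=200)
print(robot.get_t(),robot.get_opening(),robot.get_position(),robot.get_force())
S=grab("scene",1)
crop("scene",S,(200,100,300,215),5,"pics/s4.png")
E
```

```text
6.575 [447.27  -33.117  30.61 ] [-0.116 -0.283 -0.248] [ 0.024  0.434 -0.022  2.18   0.018  0.527 -0.168]
6.9833 24.803212227048604 [446.007 -32.976  30.288] [-8.929  2.924 11.888]
8.375 24.428943780450176 [446.417 -33.078 213.902] [-0.67   0.177 -1.949]
```

View pics/s4.png

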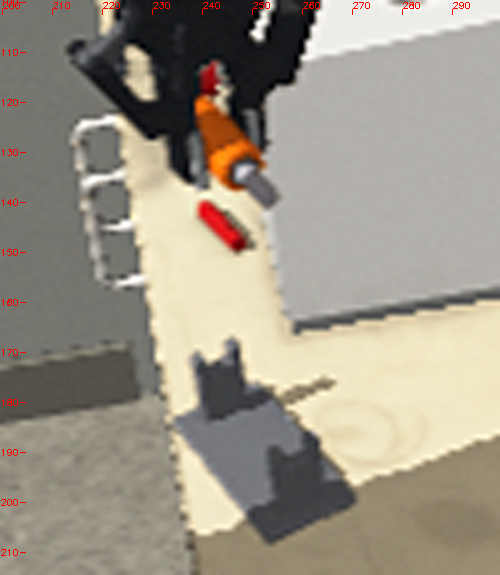

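```bash
python3 - <<'E'
from model import *
p,q=F["p"],F["q"]
s=fr(p,[0,0,155])[0]
robot.move_linear([q[0],q[1],250],feed=200)
robot.movep([s[0]-40,s[1],262],list(ori(p[2])))
robot.move_linear([s[0]-2,s[1],s[2]+48-19.7+2],feed=120)
robot.dwell(.3)
pos=robot.get_position()
print(robot.get_t(),robot.get_opening(),pos,robot.get_force(),robot.get_joint_positions(),s)
S=grab("scene",3);T=grab("top",3);cv2.imwrite("pics/S5.png",S);cv2.imwrite("pics/T5.png",T)
np.save("pos5.npy",pos)
M=R.from_rotvec(robot.get_ee_rot()).as_matrix()
c=pos-19.7*M[:,1];L=[(c-58*M[:,0],c+58*M[:,0],(255,0,255))]
crop("scene",S,(320,120,385,205),7,"pics/s5.png")
crop("scene",S,(320,120,385,205),7,"pics/s5l.png",standlines(p)+L)
crop("top",T,(290,140,360,210),8,"pics/t5.png",L)
E
```

```text
10.95 24.53362227373158 [ 562.653 -342.04   209.842] [ 0.035 -0.431 -1.098] [ 0.339  0.503  0.226  1.552 -0.122  1.1    0.381] [ 564.68  -341.886  178.964]
```

View pics/s5.png

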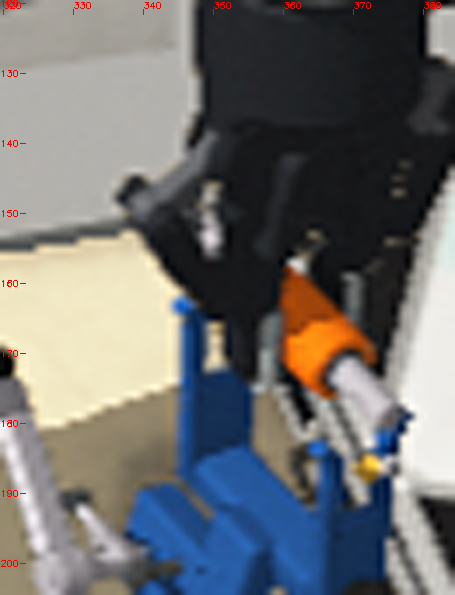

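View pics/s5l.png

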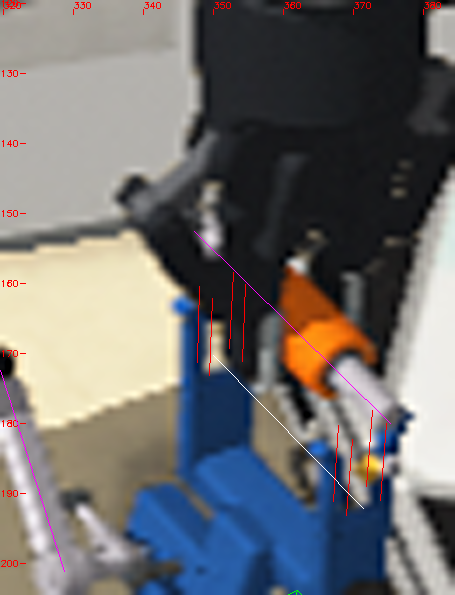

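View pics/t5.png

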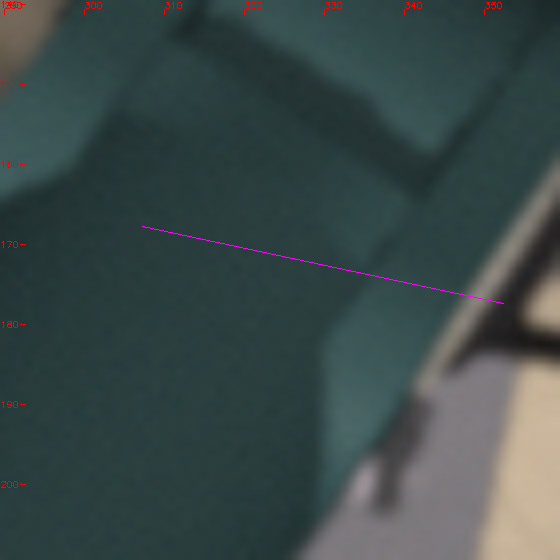

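```bash
cat > ov.py <<'E'
from model import *
import sys
p,q=F["p"],F["q"]
def circ(c,ax,r,col):
    ax=ax/np.linalg.norm(ax);u=np.cross(ax,[0,0,1.]);u/=np.linalg.norm(u);v=np.cross(ax,u)
    P=[c+r*(np.cos(t)*u+np.sin(t)*v) for t in np.linspace(0,2*np.pi,25)]
    return [(P[i],P[i+1],col) for i in range(24)]
def rollerlines(c,ax):
    L=[]
    for s,r in((58,6),(-58,6),(30,13),(-30,13)): L+=circ(c+s*ax,ax,r,(255,0,255))
    return L
if __name__=="__main__":
    S0=cv2.imread("pics/S.png");S5=cv2.imread("pics/S5.png")
    pos=np.load("pos5.npy");M=R.from_rotvec(ori(p[2])).as_matrix();c=pos-19.7*M[:,1]
    L=[l for l in standlines(p) if l[2]==(0,0,255)]
    crop("scene",S0,(338,150,388,210),11,"pics/z0.png")
    crop("scene",S0,(338,150,388,210),11,"pics/z0l.png",L)
    crop("scene",S5,(345,150,388,200),12,"pics/z5.png",rollerlines(c,M[:,0]))
    T0=cv2.imread("pics/T.png")
    crop("top",T0,(300,155,360,195),13,"pics/zt.png",L)
E
python3 ov.py
```

```text
(no output)
```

View pics/z0.png

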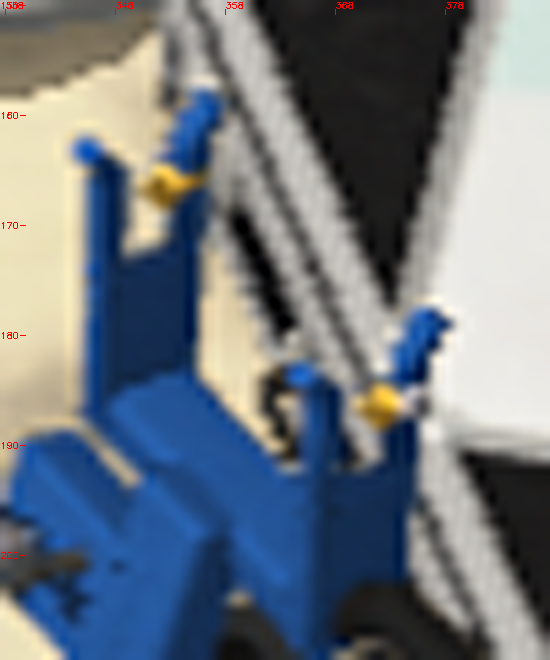

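View pics/z0l.png

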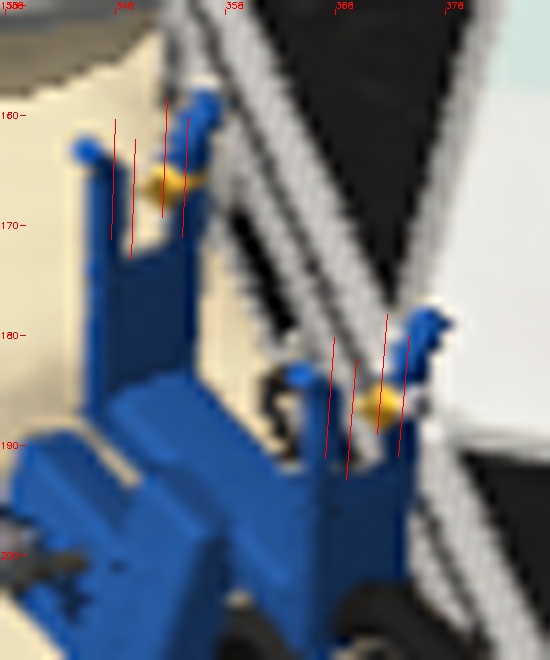

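View pics/z5.png

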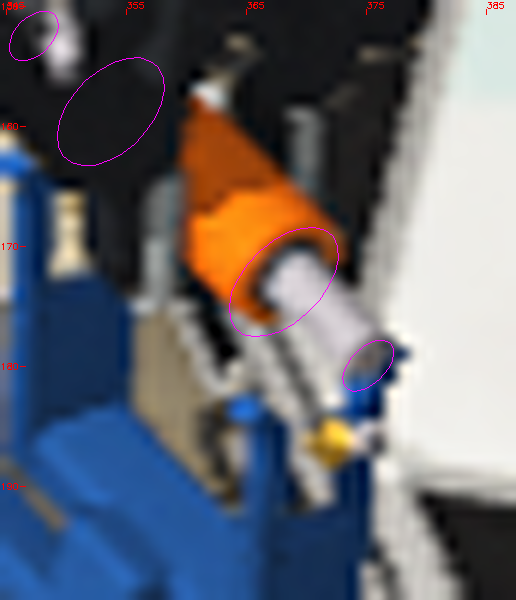

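View pics/zt.png

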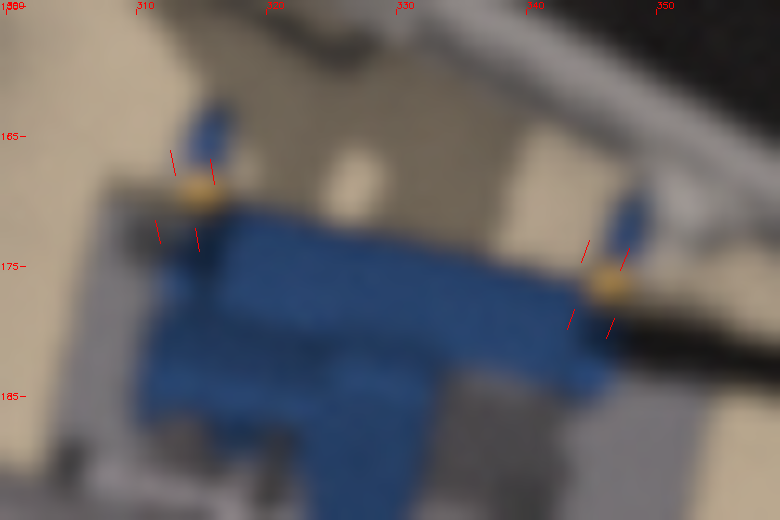

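```bash
python3 - <<'E'
from model import *
p,q=F["p"],F["q"]
s=fr(p,[0,0,155])[0]
f0=robot.get_force()
x,y=s[0]-2.3,s[1]
for dz in (40,34,29,25,21):
    robot.move_linear([x,y,s[2]+dz-19.7],feed=60)
    f=robot.get_force()-f0
    print(dz,robot.get_t(),robot.get_position()-[x,y,s[2]-19.7],f,robot.get_opening())
    if np.linalg.norm(f)>15: break
S=grab("scene",2);cv2.imwrite("pics/S6.png",S)
crop("scene",S,(338,130,393,210),8,"pics/s6.png")
E
```

```text
40 11.5667 [-0.321  0.148 39.269] [-1.073  1.532  0.854] 24.432120546370243
34 11.8167 [-0.145  0.124 33.559] [-0.483 -0.107 -0.243] 24.269721030307146
29 12.0667 [-0.132  0.106 28.645] [-0.957  0.223 -0.485] 24.040813417662022
25 12.3167 [-0.169  0.07  24.683] [-0.867  0.585 -0.7  ] 24.358995422281144
21 12.5667 [-0.033 -0.072 20.933] [-2.295  0.715  1.933] 24.312492924980585
```

View pics/s6.png

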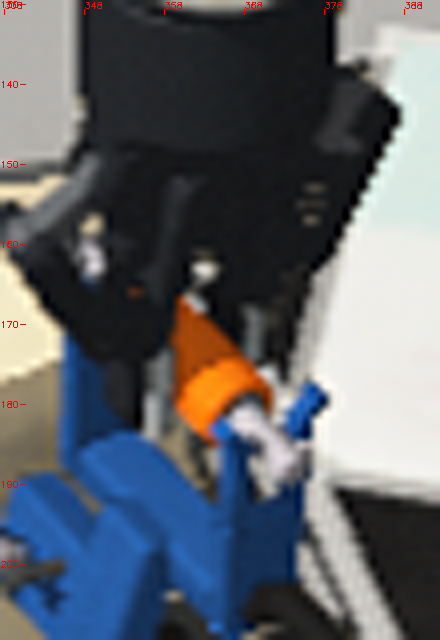

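```bash
python3 - <<'E'
from model import *
p,q=F["p"],F["q"]
s=fr(p,[0,0,155])[0]
x,y=s[0]-2.3,s[1]
for dz in (16,11,7,4,2,0,-1.5,-3,-4.5,-6):
    robot.move_linear([x,y,s[2]+dz-19.7],feed=60)
    f=robot.get_force()
    print(dz,robot.get_t(),robot.get_position()-[x,y,s[2]-19.7],f,robot.get_opening())
    if np.linalg.norm(f)>22 and dz<5: break
    if np.linalg.norm(f)>30 : break
S=grab("scene",2);cv2.imwrite("pics/S7.png",S)
crop("scene",S,(338,130,393,210),8,"pics/s7.png")
E
```

```text
16 12.9167 [-0.301 -0.    15.829] [-2.997  0.543  1.526] 24.0284947103419
11 13.1667 [-0.503  0.05  10.628] [-4.165  0.461 -1.407] 24.20215833378361
7 13.4167 [-0.821  0.275  6.028] [-6.12   0.803 -4.683] 24.757740933893107
4 13.6667 [0.035 0.172 3.677] [-2.494  1.004 -2.763] 24.226373736779095
2 13.9167 [0.139 0.087 1.995] [-1.683  0.883 -2.367] 24.371677893885224
0 14.1667 [ 0.129 -0.031  0.121] [-1.594  0.809  0.482] 24.531095742937257
-1.5 14.4167 [ 0.814 -0.202 -0.348] [-1.294  2.415 10.557] 24.264261592483585
-3 14.6667 [ 1.513 -0.391 -0.733] [-1.988  3.75  20.746] 23.901437496810523
-4.5 14.9167 [ 2.23  -0.577 -1.101] [-2.69   5.622 31.319] 24.3772338985982
```

View pics/s7.png

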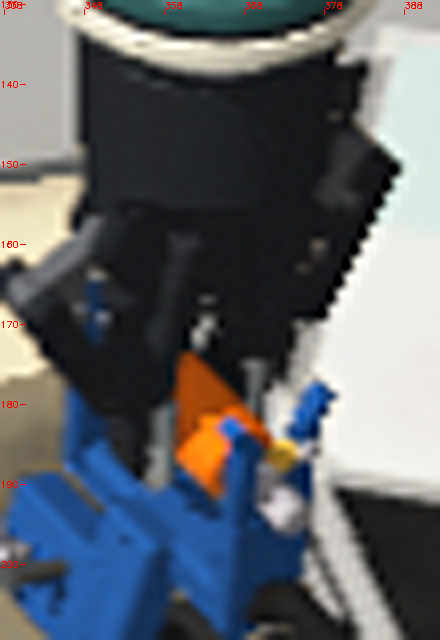

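```bash
python3 - <<'E'
from model import *
p,q=F["p"],F["q"]
s=fr(p,[0,0,155])[0]
x,y=s[0]-2.3,s[1]
robot.move_linear([x,y,s[2]-.5-19.7],feed=60)
robot.move_gripper(60)
print(robot.get_t(),robot.get_force(),robot.get_position())
robot.move_linear([x,y,s[2]+70],feed=150)
l=fr(p,kick(0,62))[0]
robot.move_linear([s[0]-120,s[1]+160,s[2]+90],feed=300)
robot.move_gripper(0)
print(robot.get_t(),robot.get_force(),robot.get_joint_positions())
S=grab("scene",2);cv2.imwrite("pics/S8.png",S)
T=grab("top",2);cv2.imwrite("pics/T8.png",T)
crop("scene",S,(310,130,400,235),6,"pics/s8.png",standlines(p))
crop("top",T,(280,140,400,235),6,"pics/t8.png")
E
```

```text
15.7 [-0.455  0.043  0.023] [ 562.363 -341.861  158.561]
17.8667 [-0.318 -0.322  0.741] [ 0.154  0.117  0.185  1.922 -0.024  1.105  0.137]
```

View pics/s8.png

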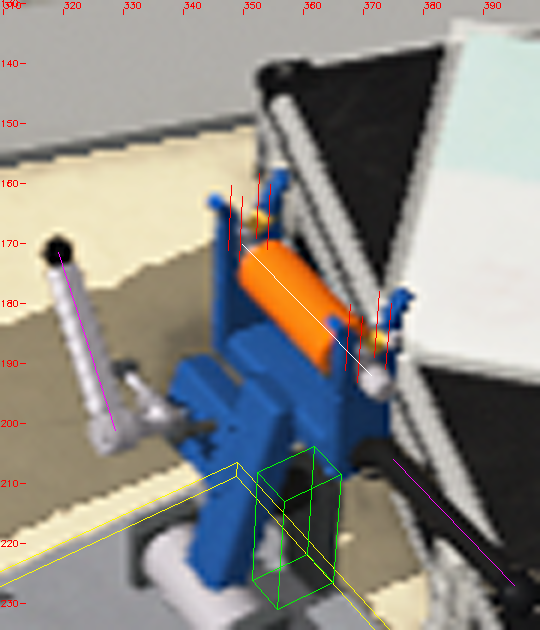

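View pics/t8.png

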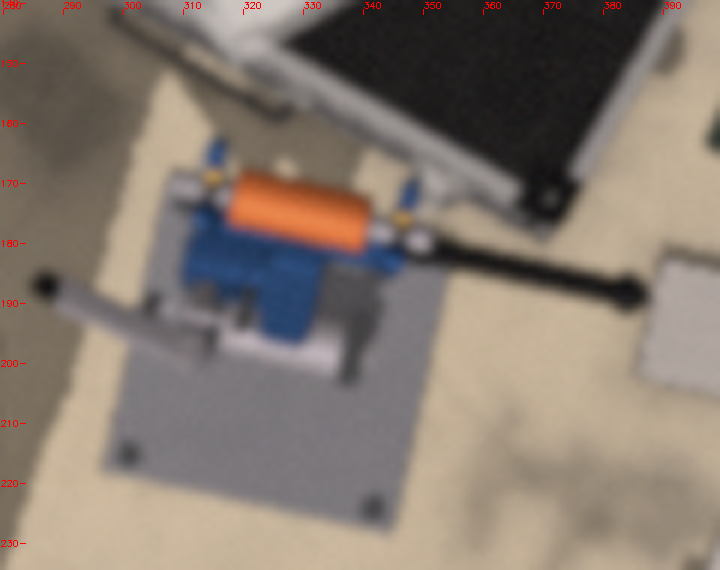

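```bash
cat > kp.py <<'E'
from model import *
p,q=F["p"],F["q"]
O=list(ori(p[2],-.35))
def pt(a,r,off):
    e=np.radians(35)-a;u=np.array([0,np.cos(e),np.sin(e)]);n=np.array([0,-np.sin(e),np.cos(e)])
    return list(fr(p,np.array([-45,40,70])+r*u+off*n)[0])
way=[(a,62-3*a/1.5,o) for a,o in zip(np.arange(0,1.61,.2),[13,11,9,7,6,6,6,7,7])]
E
python3 - <<'E'
from kp import *
for w in [(0,62,60)]+way: P=pt(*w);j=robot.solve_ik(P,O);print(np.round(w,2),np.round(P),None if j is None else np.round(j,2))
E
```

```text
[ 0 62 60] [ 534. -278.  191.] [ 0.08  0.41  0.22  1.78  0.32  0.96 -0.12]
[ 0. 62. 13.] [ 529. -249.  154.] [ 0.04  0.44  0.21  1.84  0.34  0.89 -0.2 ]
[ 0.2 61.6 11. ] [ 528. -240.  143.] [ 0.02  0.45  0.21  1.86  0.34  0.87 -0.22]
[ 0.4 61.2  9. ] [ 526. -233.  130.] [ 0.01  0.46  0.21  1.88  0.35  0.85 -0.25]
[ 0.6 60.8  7. ] [ 523. -230.  117.] [ 0.    0.47  0.21  1.89  0.35  0.82 -0.26]
[ 0.8 60.4  6. ] [ 519. -229.  104.] [-0.    0.49  0.22  1.91  0.35  0.79 -0.27]
[ 1. 60.  6.] [ 515. -231.   93.] [-0.    0.5   0.23  1.92  0.35  0.76 -0.27]
[ 1.2 59.6  6. ] [ 511. -235.   83.] [-0.    0.52  0.24  1.93  0.35  0.74 -0.27]
[ 1.4 59.2  7. ] [ 508. -241.   74.] [ 0.    0.53  0.25  1.94  0.35  0.71 -0.27]
[ 1.6 58.8  7. ] [ 504. -249.   66.] [ 0.01  0.54  0.26  1.95  0.35  0.69 -0.25]
```

```bash
python3 - <<'E'
from kp import *
P=np.array(pt(*way[0]))
robot.movep(list(P+[-5,20,50]),O)
robot.move_linear(list(P+[0,0,8]),feed=150)
S=grab("scene",1);crop("scene",S,(290,120,390,235),5,"pics/s9.png")
print(robot.get_t(),robot.get_position(),robot.get_force())
for w in way[1:]:
    robot.move_linear(pt(*w),feed=70)
    f=robot.get_force();print(np.round(w,2),robot.get_t(),f)
    if np.linalg.norm(f)>20: break
S=grab("scene",1);crop("scene",S,(290,120,390,235),5,"pics/s10.png")
E
```

```text
19.1 [ 529.58  -249.202  163.419] [1.337 0.514 0.129]
[ 0.2 61.6 11. ] 19.55 [ 0.133 -0.716  1.643]
[ 0.4 61.2  9. ] 19.9083 [-0.072 -0.017  1.151]
[ 0.6 60.8  7. ] 20.2583 [-0.152  0.041  0.176]
[ 0.8 60.4  6. ] 20.6 [ 0.744 -0.45   0.228]
[ 1. 60.  6.] 20.925 [-0.077 -0.415  0.697]
[ 1.2 59.6  6. ] 21.25 [ 0.267  0.004 -0.41 ]
[ 1.4 59.2  7. ] 21.5583 [ 0.694 -0.781 -0.089]
[ 1.6 58.8  7. ] 21.875 [-0.405 -0.443  0.753]
```

View pics/s9.png

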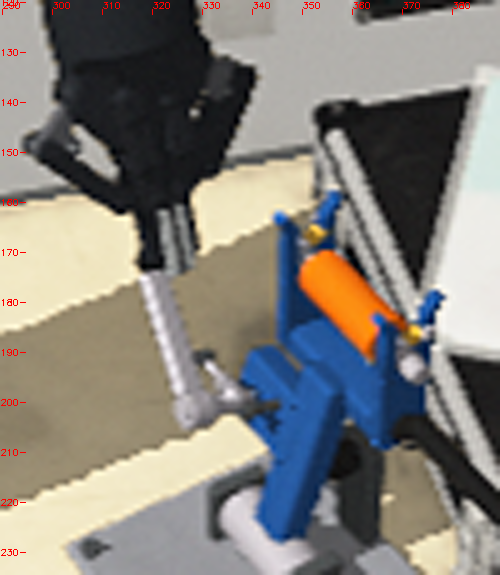

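View pics/s10.png

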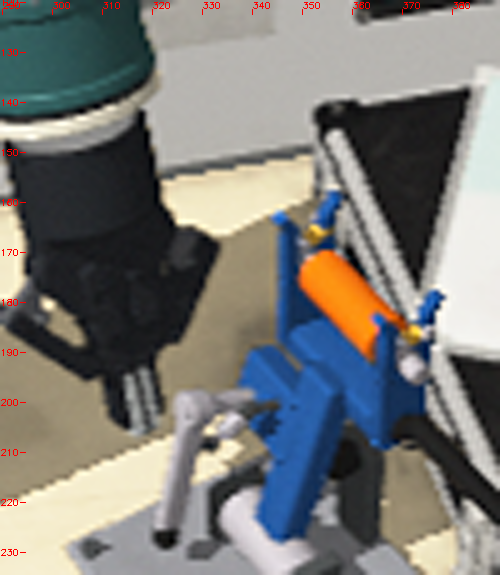

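```bash
cat > hp.py <<'E'
from model import *
p,q=F["p"],F["q"]
def hpose(t,up=0,dy=0,extra=18.7):
    o=ori(p[2],0,False,t-.28)
    M=R.from_rotvec(o).as_matrix()
    return list(fr(p,[8,-107+dy,125],t)[0]+(extra-up)*M[:,1]),list(o)
E
python3 - <<'E'
from hp import *
print("foot pred",proj("scene",fr(p,kick(2.27))),proj("scene",fr(p,[-45,40,70])))
for t in(.28,.14,0,-.03): P,o=hpose(t);print(t,np.round(P,1),robot.solve_ik(P,o))
P0=robot.get_position()
robot.move_linear(list(P0+[-25,45,120]),feed=250)
robot.move_linear([470,-300,300],feed=350,orientation=ori(p[2]))
robot.move_gripper(44)
P,o=hpose(.28,up=110);robot.movep(P,o)
P,o=hpose(.28,up=45);robot.move_linear(P,feed=150)
print(robot.get_t(),robot.get_position(),robot.get_joint_positions(),robot.get_force(),robot.get_opening())
S=grab("scene",2);T=grab("top",2)
L=standlines(p,.28,2.27)
pos=robot.get_position();M=R.from_rotvec(robot.get_ee_rot()).as_matrix()
L+=[(pos,pos-40*M[:,1],(0,255,0)),(pos-22*M[:,2],pos+22*M[:,2],(0,255,0))]
crop("scene",S,(310,150,420,260),5.5,"pics/s11.png",L)
crop("top",T,(290,150,410,235),6,"pics/t11.png",L)
E
```

```text
foot pred [[322.925 226.576]] [[328.636 201.124]]
0.28 [ 541.6 -446.4  129.2] [ 0.655  0.651 -0.015  1.483  0.01   1.007  0.427]
0.14 [ 527.7 -443.4  134.1] [ 0.727  0.567 -0.062  1.625 -0.04   0.826  0.491]
0 [ 513.2 -440.3  137. ] [ 0.848  0.501 -0.16   1.757 -0.096  0.646  0.575]
-0.03 [ 510.1 -439.6  137.4] [ 0.888  0.491 -0.197  1.784 -0.103  0.607  0.591]
25.15 [ 542.068 -446.391  175.569] [ 0.476  0.616  0.255  1.457 -0.166  1.088  0.553] [-0.113  1.429  0.603] 44.04100559075731
```

View pics/s11.png

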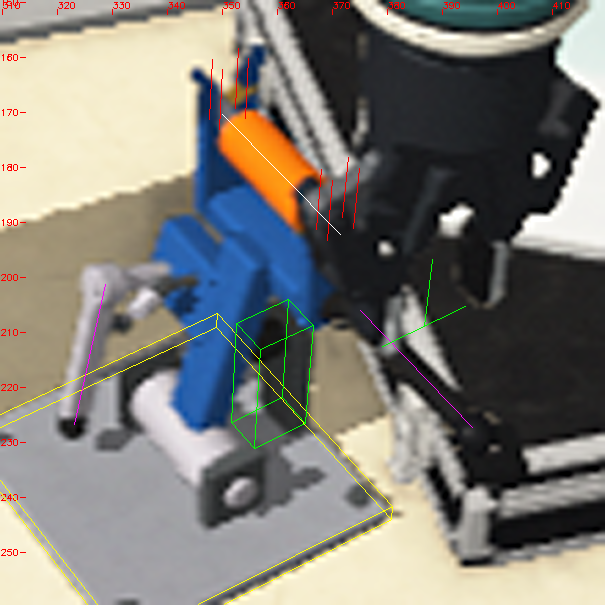

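View pics/t11.png

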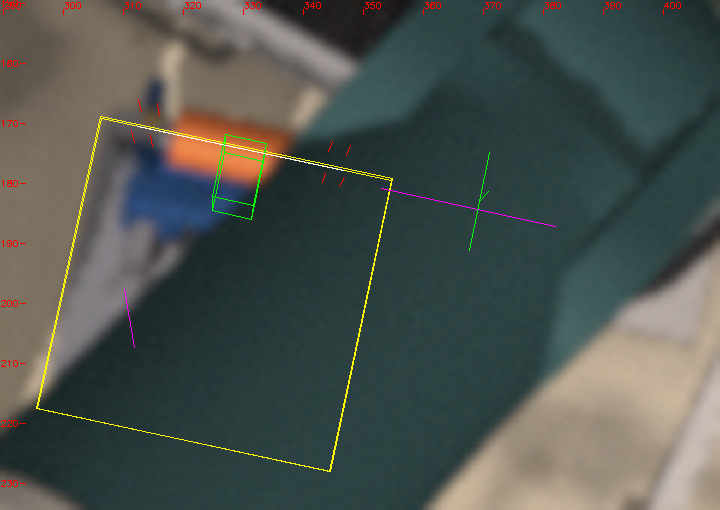

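```bash
python3 - <<'E'
from hp import *
for up in(25,10,0):
    P,o=hpose(.28,up=up);robot.move_linear(P,feed=100)
    f=robot.get_force();print(up,robot.get_t(),f)
    if np.linalg.norm(f)>12: raise SystemExit
robot.move_gripper(0)
print(robot.get_t(),robot.get_opening(),robot.get_position(),P,robot.get_force())
E
```

```text
25 25.7 [ 0.565 -0.354 -0.437]
10 26.0 [ 0.349 -0.596  0.884]
0 26.25 [0.648 0.334 0.205]
26.6417 11.785037164854636 [ 539.805 -446.138  129.467] [np.float64(541.6469634611504), np.float64(-446.37968565522607), np.float64(129.22108460033346)] [-14.474   7.498   7.799]
```

```bash
python3 - <<'E'
from hp import *
for t in(.23,.18,.13,.08,.04,.01):
    P,o=hpose(t);robot.move_linear(list(np.array(P)+[-2,.4,.3]),feed=40,orientation=o)
    f=robot.get_force();print(t,robot.get_t(),f,robot.get_opening())
    if np.linalg.norm(f)>40: break
robot.dwell(.3)
print(robot.get_force(),robot.get_position(),P)
S=grab("scene",2);T=grab("top",2);cv2.imwrite("pics/S12.png",S)
L=standlines(p,0.01,2.27)
crop("scene",S,(300,130,410,260),4.6,"pics/s12.png")
crop("scene",S,(300,130,410,260),4.6,"pics/s12l.png",L)
crop("top",T,(280,150,400,235),6,"pics/t12.png")
E
```

```text
0.23 26.975 [ 1.523 -1.85  -5.319] 12.046078342006536
0.18 27.2583 [ 1.736 -1.461 -2.72 ] 12.347882789855245
0.13 27.5417 [ 1.776  0.46  -0.776] 11.852306300843932
0.08 27.825 [ 2.144 -0.37   1.596] 11.800468725964128
0.04 28.0833 [1.949 0.923 5.367] 12.116727961420972
0.01 28.3333 [1.385 2.751 6.357] 12.124437464945476
[1.168 0.819 6.551] [ 513.128 -440.288  137.7  ] [np.float64(514.2743263299675), np.float64(-440.5074169675161), np.float64(136.89123562336766)]
```

View pics/s12.png

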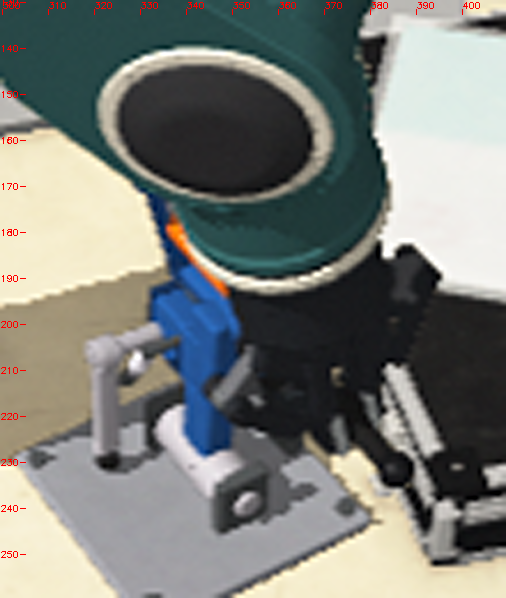

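View pics/s12l.png

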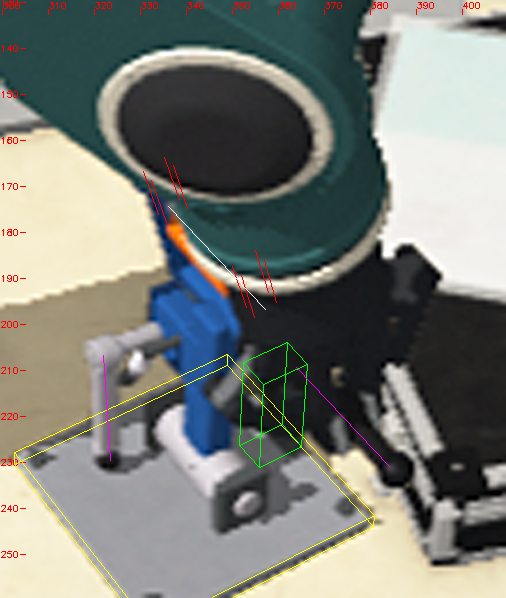

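View pics/t12.png

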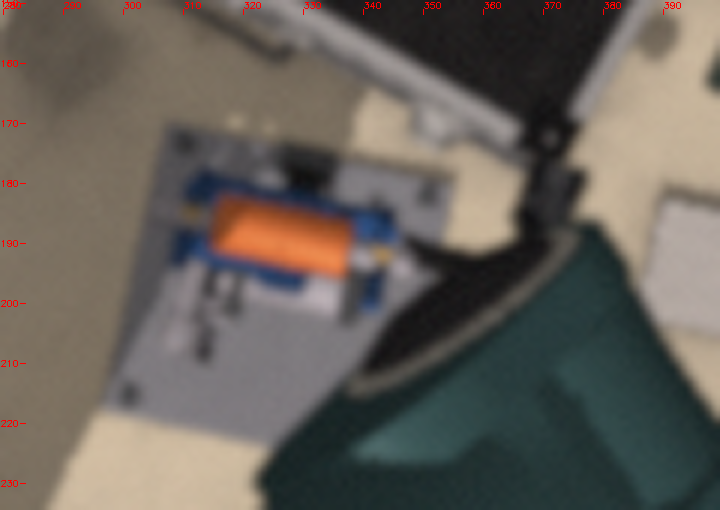

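```bash
python3 - <<'E'
from plant import robot
print(robot.get_t(),robot.get_opening(),robot.get_force(),robot.get_qvel())
robot.hand_in()
E
```

```text
28.8333 12.181956022829802 [0.40973703 0.96366005 6.33574299] [ 4.63073998e-04 -7.65551518e-04 -2.81015976e-04  1.75698766e-05
  2.35758062e-04 -1.07802124e-03  2.69848330e-04]
the job is handed in; nothing more can be done
```

I completed all three steps in order and handed the job in at about 28.8 s of the 61 s allowed. No verdict was reported.

- **Roller:** It went down past the jaws and stopped on the slot bottom about 0.3 mm below my estimated seat height. I pressed to about 31 N there before backing off. Pictures afterwards show both brass jaws above the axle.
- **Kickstand:** The closed fingers pushed it past its over-centre point and it snapped down. The foot appeared within about 2 pixels of where a fully down leg should show.
- **Frame:** I took it by the side handle and brought it upright. The last pictures match a model of the frame within a few hundredths of a radian of upright. The fingers hold the handle at a 12 mm opening, and the arm was at rest with about 6 N on the tool.

**Disagreements and limits:**
- The handle sat about 2 mm further forward than I had measured; I corrected the path for it.
- The arm blocked the top camera while I fitted the roller and approached the handle, so only the scene camera and the force readings checked those two moves.
- Tilt, jaw and kickstand angles were judged from the pictures, not read directly.
- I did not measure the two tools again at the end. The arm never went near them on the bench.

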